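# Close a grain-store logger and hold its lid on the seal for the screws

### The job

The open humidity logger needs its desiccant: lay the desiccant packet flat in its bay in the housing, then put the lid on so that it drops in squarely on the rubber seal. I will drive the four corner screws, so be my third hand: push the lid straight down onto the seal with a steady force of about 12 N (never hard enough to squash the seal flat), keep that up for a good two seconds and let your program finish while still holding it pressed, without letting go; leave the other things on the bench alone.

Things in the scene. Friction and masses are not known exactly. Their poses are not given: they have to be found in the camera images.
- housing: Open grey plastic logger box fixed in an aluminium bench cradle (178 x 154 mm). Box 158 mm long (its x) by 134 mm (its y), walls 6 mm, inside 146 x 122 mm. Origin under its centre, on the bench. Heights above it: inner floor 10 mm, rim of the walls 46 mm, top of the untouched seal 56 mm. Two black cable glands on its +x end, a green circuit board inside at that end. May stand turned a little.
- bay (a point): Centre of the desiccant bay, on the housing's inner floor, 14 mm from its centre towards its -x end; axes as the housing's. The bay is 108 mm along x by 64 mm along y, marked by four corner angles 8 mm high; its long sides are open, with 33 mm for fingers between the packet's sides and the housing's walls.
- desiccant_mid (a point): Centre of the desiccant packet, a white and blue block 56 mm (its x) by 100 mm (its y) by 22 mm high, about 0.09 kg, lying flat on the bench. Its long y axis belongs along the housing's long x axis, either way round.
- lid: The loose grey lid, about 0.22 kg, lying right way up on its tongues. Plate 158 mm (its x) by 134 mm (its y), 5 mm thick; origin at the centre of the plate's underside. Four thin tongues reach 14 mm below it; they lean inward and drop just inside the housing's walls with 2.5 mm play each side. Fits either way round, long axis along the housing's.
- lid_hood (a point): Centre of the raised hood on the lid, the part to grasp and to push on: a block 80 mm along the lid's x by 36 mm along its y, its top 28 mm and this point 17 mm above the plate's underside (the plate's top is 12 mm below this point). Axes as the lid's.
- seal (a joint): How far the springy black rubber seal, a 4 mm wide frame all round the housing's rim, is pressed down (it moves only straight down), in m: 0 untouched, 0.009 squashed flat. It pushes back with 2.6 N per mm; the lid's own weight presses it about 0.8 mm, a push of 12 N with the lid's weight about 5.4 mm.
- screwdriver: Screwdriver, 170 mm, lying at the right of the work; leave alone.
- vial: Glass vial, 27 mm wide, 85 mm high, standing behind the work; leave alone.
- notes: Pad of sticky notes, 76 x 76 mm, 11 mm high, behind the work; leave alone.
- sample_tin_4: Round open sample tin, 56 mm, 28 mm high, behind the work; leave alone.
- desiccant: The desiccant packet as a body (see point desiccant_mid); origin at the centre of its underside.
- seal_top (a point): Centre of the opening, level with the top of the untouched seal: 56 mm above the housing's origin, axes as the housing's. The lid's origin belongs straight over it, 5.4 mm below it when pressed with 12 N.
Things that resemble listed ones, but are neither listed nor needed, are in the scene too. What is shaped like the desiccant but brown is not meant.

How it is judged (in metres and radians):
On the way, in this order (a step that is already met when the one before it is completed fails the run):
1. the desiccant packet lies flat in its bay, let go (horizontal distance between desiccant_mid and bay below 0.01 m and z of desiccant_mid in the frame of bay below 0.014 m and angle between desiccant_mid's own z axis and vertical below 0.08 rad and angle between the y axis of desiccant_mid and the x axis of housing, either way round below 0.15 rad and contact force between the fingers and desiccant below 0.2 N), for 0.2 s.
2. the lid sits squarely on the seal and is pressed with 8 to 20 N for 1.5 s (horizontal distance between desiccant_mid and bay below 0.01 m and z of desiccant_mid in the frame of bay below 0.014 m and angle between desiccant_mid's own z axis and vertical below 0.08 rad and angle between the y axis of desiccant_mid and the x axis of housing, either way round below 0.15 rad and horizontal distance between lid and seal_top below 0.005 m and z of lid in the frame of seal_top between -0.0095 and -0.002 m and angle between lid's own z axis and vertical below 0.05 rad and angle between the x axis of lid and the x axis of housing, either way round below 0.06 rad and contact force between lid and housing between 8 and 20 N and contact force between the fingers and lid above 2 N), for 1.5 s.
At the end, for the whole second after the job is handed in: Packet flat in its bay (within 10 mm, 0.15 rad); lid level and square in place (5 mm, 0.05 rad, 0.06 rad); it presses the seal with 8 to 20 N, its own weight of 2 N included, through the last second, the robot still pressing it (all of step 2); the arm keeps its last pose, push and grip.
It fails at once if the lid presses on the housing with more than 28 N or squashes the seal flat (beyond 8.8 mm) (contact force between lid and housing above 28 N or value of joint seal above 0.0088 m).
It fails at once if a bystander is moved more than 20 mm or toppled (distance of any of screwdriver, vial, notes, sample_tin_4 from where it was at the start of the episode above 0.02 m or angle between vial's own z axis and vertical above 0.5 rad).
It also fails if it takes over 67 s, if anything falls off the work surface, if the arm or the gripper's body presses on something with over 40 N, if the wrist force passes 120 N, or if a joint passes its speed limit or range.

### The arm

A 7-joint arm with a two-finger parallel gripper is mounted at the origin on a cart in front of the work surface, level with it; the furniture and walls round the work are solid. World frame = base frame: x ahead of the robot, y to its left, z up, the work surface at z = 0. Lengths are in mm, angles in rad, forces in N, time in s.
With the tool pointing down it reaches from about 400 to 875 mm from the base axis. Payload 19.3 kg.
Tool frame: the origin (TCP) lies at the very end of the fingers, on their centre line; the grasp point (between the pads) lies 19 mm behind it (grip_point_offset is the z of the grasp point in the tool frame, in mm); z points along the fingers, x is the direction in which the jaws open and shut, and the axes are right-handed (so a half turn about z gives the same grasp; the last joint's range is limited). The gripper opens to 85 mm and grips with 20 to 120 N. Pads are 22 mm wide; open, the fingers measure 114 mm over their backs; the gripper's body (76 mm by 85 mm) begins 54 mm behind the grasp point. The pads swing forward as they close: fully open they stand 13 mm farther back than shut.
Start: joints at [-1.353, 0.521, -0.036, 1.599, 0.021, 1.021, -0.113], TCP at [177.421, 599.28, 231.291] pointing down, gripper open.
Joint ranges: [-2.91, 2.91], [-0.3, 2.13], [-1.5, 1.42], [0.17, 2.43], [-1.26, 4.41], [0.16, 1.93], [-2.52, 2.52]. Speed limits (rad/s): [1.89, 1.89, 2.39, 2.39, 3.01, 3.01, 3.01].

### API

Orientations are given as a 3x3 rotation matrix whose columns are the frame's x, y, z axes.
In Python, from workcell import movep, movel, goto_joints, open_gripper, clamp, wait, inverse_kinematics, read_state, camera, PlanningError, finish_job, grip_point_offset gives the robot as it stands. Calls block until the motion is done:
- movep(position, orientation): joint-space move of the TCP to a pose.
- movel(position, frame=None, max_speed=150, guard=None): straight line of the TCP; frame=None keeps the orientation; max_speed is the mean speed in mm/s. With guard (N) it stops when the force on the tool has changed by that much, and returns True; else False.
- goto_joints(angles): joint-space move.
- open_gripper() and clamp(): open the fingers fully, or close them until they stop; the grip force is fixed at half the most.
- wait(seconds).
- inverse_kinematics(position, orientation): joint angles nearest the present ones, or None.
- read_state(): the state.
- camera(name): name is "scene" or "top" or "wrist"; returns a dict with "image" (384x512x3 uint8, blue, green, red), "range_z" (384x512 float32, mm along the optical axis (not along the pixel's ray), 0 where there is no reading), "fx", "fy", "cx", "cy" (pixels), "cam_to_world" (4x4, takes a point from camera to world coordinates). Camera axes: x right, y up, looking along -z (the intrinsics and any distortion apply to the point x, -y, -z); pixel columns grow to the right and rows downward; lengths in mm; the calibration is good to about 2 mm. The wrist camera is an equidistant fisheye: a pixel r from the principal point sees the ray r / f radians off the axis. A picture is of the moment at which its call begins.
A pose or a line that the arm cannot do raises PlanningError and nothing moves.
- finish_job(): hands the job in, once; it reports no verdict.
The state is a dict: "time": time; "qpos": joint angles; "qvel": joint speeds; "joint_efforts": joint torques, N m; "eef_pos": TCP position; "tool_rot": TCP orientation; "ft_force": force on the tool from outside, world axes, zero at the start; "torque": the same for the moment, N m; "finger_gap": finger opening in mm.
Only numpy, scipy, OpenCV 4.12 (cv2) and the standard library are available. Lean on these libraries where they do the work, as an engineer would, in place of code of your own. Each camera call takes 0.05 s, during which the arm holds its last target. There are 200 camera calls.

## Working session

There is one attempt and no reset: what is moved stays moved. The work goes in short steps, each a Python script; the robot and the scene stay as the last script left them, time stands still between calls to the robot, and variables do not carry over. Pictures are saved under pics/ and viewed, about 8 in all and at most 12, crops included, and the job is handed in when it is done.

```bash
ls; mkdir -p pics; cat > h.py <<'E'
import numpy as np, cv2
from workcell import *
def cast(c,u,v,z):
    M=c["cam_to_world"]; d=np.array([(u-c["cx"])/c["fx"],-(v-c["cy"])/c["fy"],-1.]); d=M[:3,:3]@d; o=M[:3,3]
    return o+d*(z-o[2])/d[2]
def world(c):
    v,u=np.mgrid[0:384,0:512]; r=c["range_z"].astype(float)
    p=np.stack([(u-c["cx"])/c["fx"]*r,-(v-c["cy"])/c["fy"]*r,-r],-1)
    return p@c["cam_to_world"][:3,:3].T+c["cam_to_world"][:3,3]
def R(a): # tool down, jaw axis x at world angle a
    c,s=np.cos(a),np.sin(a); return np.array([[c,s,0],[s,-c,0],[0,0,-1.]])
E
python3 - <<'E'
from h import *
t=camera("top");s=camera("scene")
cv2.imwrite("pics/a.png",np.vstack([t["image"],s["image"]])[:, :]) 
cv2.imwrite("pics/top.png",cv2.resize(t["image"],(800,600)))
cv2.imwrite("pics/scene.png",cv2.resize(s["image"],(800,600)))
np.savez("t.npz",**{k:t[k] for k in t})
W=world(t)
print(t["cam_to_world"].round(2),t["fx"],t["cx"],t["cy"]); print(read_state(),grip_point_offset)
print(W[::48,::64].round(0).tolist())
E
```

```text
pics
[[-1.00000e-02  1.00000e+00 -8.00000e-02  5.18940e+02]
 [-1.00000e+00 -1.00000e-02  0.00000e+00 -5.96100e+01]
 [ 0.00000e+00  8.00000e-02  1.00000e+00  1.41648e+03]
 [ 0.00000e+00  0.00000e+00  0.00000e+00  1.00000e+00]] 455.30970964510914 260.4342472182467 191.85456829567107
{'time': 0.1, 'qpos': array([-1.35321884,  0.52197453, -0.0363231 ,  1.59996532,  0.02118968,
        1.02108682, -0.11281087]), 'qvel': array([ 0.00043215, -0.00212508, -0.0002482 ,  0.00014084,  0.00041033,
       -0.0002814 ,  0.00068072]), 'joint_efforts': array([ 3.33227974e-03, -9.28478551e+01,  1.98334001e+00, -3.70531368e+01,
        1.81340222e-02,  5.22480826e-03,  8.85516488e-05]), 'eef_pos': array([177.33345146, 598.99130123, 230.76565751]), 'tool_rot': array([[ 2.83851166e-01,  9.58868323e-01, -2.33198990e-04],
       [ 9.58867780e-01, -2.83851254e-01, -1.02321537e-03],
       [-1.04732263e-03,  6.68338763e-05, -9.99999449e-01]]), 'ft_force': array([-0.68129578,  0.58580488,  0.21454337]), 'torque': array([-0.00949477,  0.03559524, -0.02006786]), 'finger_gap': 85.73594617020414} -18.70000000000
[... 813 characters left out ...]
4.0, 11.0], [639.0, 348.0, 3.0], [638.0, 149.0, 3.0], [636.0, -50.0, -1.0], [634.0, -248.0, 11.0], [677.0, -600.0, -546.0], [622.0, -603.0, 113.0]], [[494.0, 733.0, 16.0], [493.0, 540.0, 11.0], [491.0, 348.0, -2.0], [489.0, 147.0, 18.0], [488.0, -49.0, 23.0], [486.0, -245.0, 13.0], [470.0, -600.0, -570.0], [485.0, -601.0, 103.0]], [[348.0, 736.0, 2.0], [346.0, 540.0, 2.0], [344.0, 345.0, 0.0], [342.0, 149.0, -1.0], [341.0, -48.0, 3.0], [339.0, -244.0, 1.0], [260.0, -601.0, -598.0], [347.0, -601.0, 89.0]], [[26.0, 1177.0, -798.0], [22.0, 876.0, -804.0], [21.0, 569.0, -796.0], [16.0, 266.0, -806.0], [108.0, -43.0, -388.0], [12.0, -344.0, -801.0], [51.0, -600.0, -617.0], [209.0, -599.0, 78.0]]]
```

View pics/top.png

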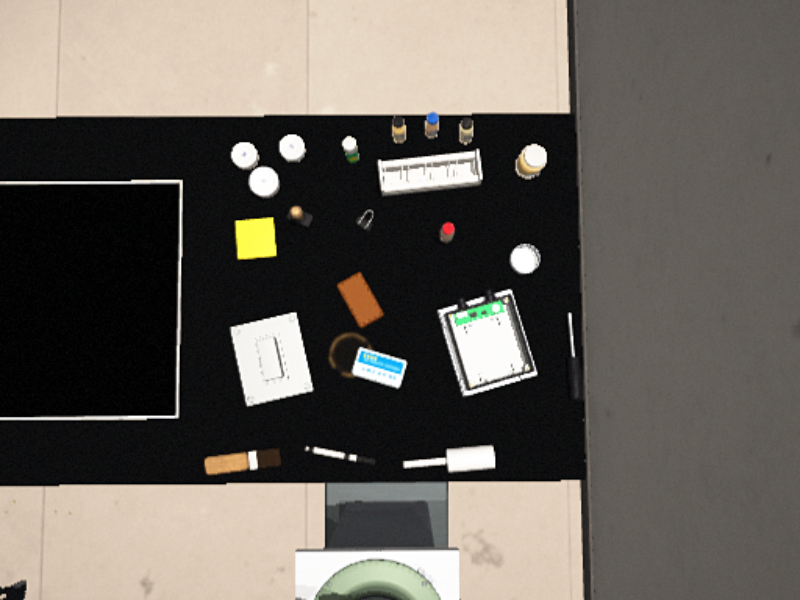

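View pics/scene.png

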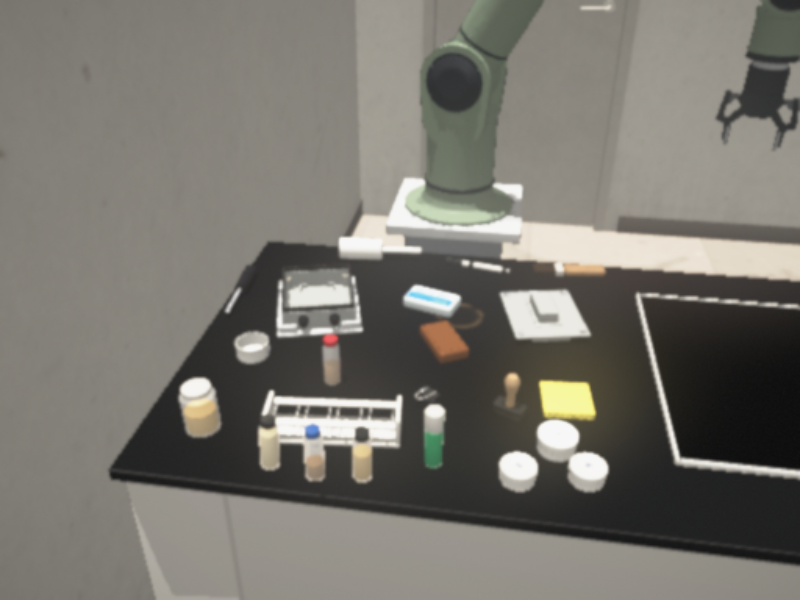

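```bash
cat > m.py <<'E'
from h import *
c=dict(np.load("t.npz")); im=c["image"]; W=world(c)
def rect(mask,z,name):
    cs,_=cv2.findContours(mask.astype(np.uint8),cv2.RETR_EXTERNAL,cv2.CHAIN_APPROX_NONE)
    k=max(cs,key=cv2.contourArea).reshape(-1,2)
    P=np.array([cast(c,u,v,z)[:2] for u,v in k],np.float32)
    r=cv2.minAreaRect(P); b=cv2.boxPoints(r); e=b[1]-b[0],b[2]-b[1]; e=max(e,key=np.linalg.norm)
    print(name,np.round(r[0],1),np.round(r[1],1),"long axis ang",round(np.arctan2(e[1],e[0])%np.pi,3),k.min(0),k.max(0))
def box(x0,y0,x1,y1):
    m=np.zeros(im.shape[:2],bool); s=.64; m[int(y0*s):int(y1*s),int(x0*s):int(x1*s)]=1; return m
br=im.max(2)
print(np.unique(im[int(350*.64):int(385*.64),int(352*.64):int(410*.64)].reshape(-1,3)//40*40,axis=0,return_counts=True)[1].size)
rect(box(350,335,415,400)&(im[...,0]>110),22,"packet")
rect(box(220,300,325,415)&(br>110),19,"lid plate")
h=box(220,300,325,415)&(W[...,2]>32)
rect(h,42,"hood")
H=box(430,275,545,405)
rect(H&(W[...,2]>38),54,"housing rim"); rect(H&(br>110),15,"cradle")
rect(H&(im[...,1]>im[...,2]*1.5+20)&(br>60),20,"pcb")
for n,m in(("packet",box(370,355,390,375)),("lidplate",box(245,385,290,395)),("hood",h)):print(n,np.median(W[...,2][m]))
cv2.imwrite("pics/crop.png",cv2.resize(im[180:264,130:350],(800,305),interpolation=cv2.INTER_CUBIC))
E
python3 m.py
```

```text
31
packet [503.8  -7.3] [99.2 56.9] long axis ang 1.275 [225 222] [260 248]
lid plate [522.3 203.4] [159.  133.4] long axis ang 0.224 [147 200] [200 259]
hood [524.8 202.3] [81.4 38.1] long axis ang 0.219 [164 214] [180 242]
housing rim [ 560.7 -217.8] [174.4 134.7] long axis ang 0.285 [285 185] [342 249]
cradle [ 550.8 -219.8] [178.2 153.4] long axis ang 0.28 [280 185] [343 253]
pcb [ 609.6 -203.2] [24.2 97.2] long axis ang 1.85 [291 192] [322 207]
packet 22.905278804453246
lidplate 19.460667820809135
hood 42.65416017170969
```

View pics/crop.png

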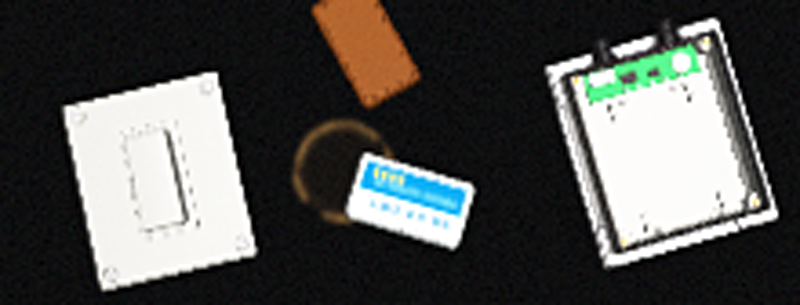

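Desiccant candidates: the white/blue block at top-view pixel (243,235), 99x57 mm, fits; the brown block at (230,191) is the excluded decoy. The lid (174,229) and the housing (312,219, green PCB at its +x end) are the only ones of their kind. All sizes and heights match, so I'll take a close look at the housing next.

```bash
python3 - <<'E'
from h import *
for n,p,a in(("pack",[503.8,-7.3,60],1.275),("hous",[552,-219.5,300],.28),("lid",[523.5,203,60],.222)):
    for s in(1,-1):
        r=inverse_kinematics(p,R(a+s*np.pi/2)); print(n,s,None if r is None else r.round(2))
movep([552,-219.5,300],R(.28-np.pi/2)) 
s=read_state(); print(s["time"],s["qpos"].round(2),s["eef_pos"],s["ft_force"])
c=camera("wrist"); np.savez("w1.npz",**c); cv2.imwrite("pics/w1.png",cv2.resize(c["image"],(800,600),interpolation=cv2.INTER_CUBIC))
print(c["cam_to_world"].round(3),c["fx"],c["fy"],c["cx"],c["cy"],c.keys())
E
```

```text
pack 1 [ 0.07  0.61 -0.24  2.03  0.27  0.53  2.49]
pack -1 [-0.36  0.64  0.35  2.06 -0.43  0.52  0.01]
hous 1 [-0.23  0.51  0.76  1.63 -0.37  1.16  2.47]
hous -1 [-0.35  0.59  0.99  1.63 -0.52  1.21 -0.53]
lid 1 [-0.44  0.66 -0.05  1.89  0.06  0.59  1.26]
lid -1 [-0.82  0.73  0.49  1.91 -0.56  0.64 -1.32]
3.2583 [-0.35  0.59  0.99  1.63 -0.52  1.21 -0.53] [ 552.27081431 -218.81952391  299.8387765 ] [ 0.05496707  0.07306588 -1.18920651]
[[ 2.77000e-01  9.22000e-01  2.69000e-01  6.21370e+02]
 [-9.61000e-01  2.66000e-01  7.90000e-02 -1.98470e+02]
 [ 1.00000e-03 -2.80000e-01  9.60000e-01  4.41619e+02]
 [ 0.00000e+00  0.00000e+00  0.00000e+00  1.00000e+00]] 297.3186396354542 297.3186396354542 255.93984276120557 194.74552377488334 dict_keys(['image', 'range_z', 'fx', 'fy', 'cx', 'cy', 'cam_to_world'])
```

View pics/w1.png

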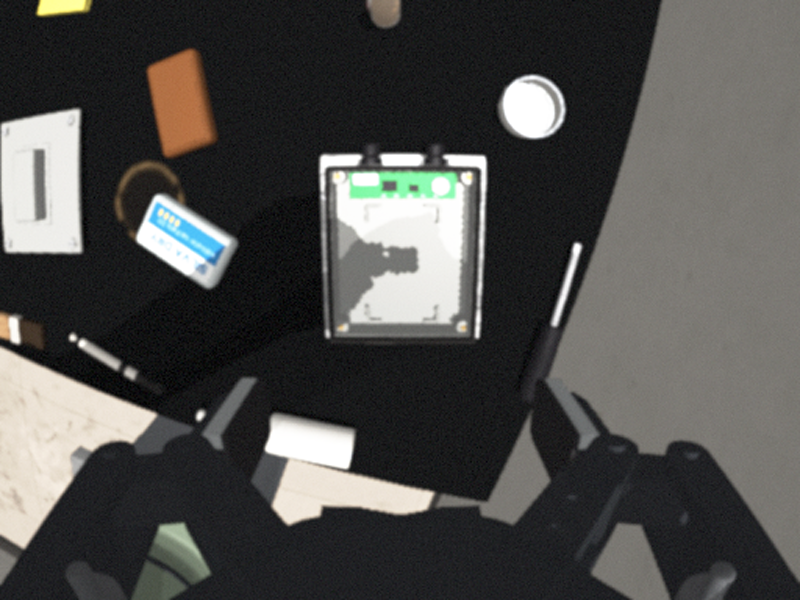

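Wrist view: housing centred at about (403,250) of 800x600, with the bay angles visible at (366,205), (438,205), (366,318) and (437,318), and the bay empty. I need an enlarged crop to read the corners.

```bash
python3 - <<'E'
import numpy as np,cv2
im=np.load("w1.npz")["image"][92:224,196:320]
im=cv2.convertScaleAbs(im,alpha=1.3,beta=25)
big=cv2.resize(im,None,fx=4.5,fy=4.5,interpolation=cv2.INTER_CUBIC); cv2.imwrite("pics/w1c.png",big); print(big.shape)
E
```

```text
(594, 558, 3)
```

View pics/w1c.png

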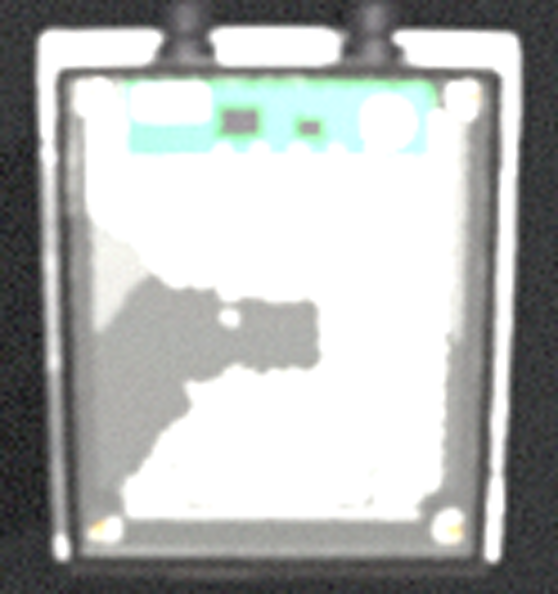

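```bash
cat >> h.py <<'E'
def castw(c,u,v,z):
    x,y=(u-c["cx"])/c["fx"],(v-c["cy"])/c["fy"]; r=np.hypot(x,y); s=np.sin(r)/max(r,1e-9)
    d=c["cam_to_world"][:3,:3]@np.array([x*s,-y*s,-np.cos(r)]); o=c["cam_to_world"][:3,3]
    return o+d*(z-o[2])/d[2]
def quad(P):
    P=np.array(P)[:,:2]; a,b,c,d=P  # TL,TR,BR,BL ; top = +x end
    x=(a+b-c-d)/2; y=(a+d-b-c)/2
    print("cen",P.mean(0).round(1),"len x,y",np.hypot(*x).round(1),np.hypot(*y).round(1),"ang",np.arctan2(x[1],x[0]).round(3),(np.arctan2(y[1],y[0])-np.pi/2).round(3))
E
python3 - <<'E'
from h import *
c=dict(np.load("w1.npz"))
f=lambda L,z:quad([castw(c,196+u/4.5-.4,92+v/4.5-.4,z) for u,v in L])
f([(60,70),(497,72),(492,562),(70,562)],56)   # seal outer
f([(75,80),(484,82),(478,553),(80,553)],56)   # seal inner
f([(40,32),(520,35),(495,562),(55,562)],15)
for z in(10,30,46): f([(96,98),(463,100),(448,525),(107,527)],z)
for z in (10,18): quad([castw(c,u*.64-.2,v*.64-.2,z) for u,v in [(366,205),(438,205),(437,319),(366,319)]])
# depth-based
im=c["image"]; g=im.max(2).astype(int)
for row in (130,150,170): print(row,g[row,200:225].tolist(),g[row,295:316].tolist())
for col in (240,260,280): print(col,g[100:116,col].tolist(),g[204:226,col].tolist())
E
```

```text
cen [ 555.2 -220.6] len x,y 149.0 128.0 ang 0.288 0.279
cen [ 555.2 -220.5] len x,y 142.9 120.1 ang 0.281 0.279
cen [ 553.9 -220.5] len x,y 177.2 151.6 ang 0.273 0.278
cen [ 549.1 -222.3] len x,y 144.0 117.3 ang 0.277 0.282
cen [ 552.4 -221.2] len x,y 137.4 111.8 ang 0.277 0.282
cen [ 555.1 -220.3] len x,y 132.0 107.5 ang 0.277 0.282
cen [ 539.9 -224. ] len x,y 110.8 68.1 ang 0.278 0.281
cen [ 541.5 -223.5] len x,y 108.7 66.8 ang 0.278 0.281
130 [20, 10, 17, 29, 56, 114, 163, 161, 111, 63, 77, 113, 125, 121, 131, 189, 243, 252, 253, 253, 253, 253, 253, 253, 253] [252, 232, 189, 167, 137, 114, 102, 103, 98, 71, 49, 70, 160, 238, 238, 164, 61, 27, 30, 21, 24]
150 [17, 24, 16, 16, 29, 88, 151, 170, 130, 72, 43, 66, 95, 103, 101, 114, 138, 164, 171, 169, 170, 170, 171, 168, 167] [234, 194, 166, 152, 123, 105, 99, 101, 96, 63, 61, 127, 204, 222, 172, 96, 33, 22, 22, 27, 24]
170 [16, 21, 16, 9, 27, 37, 97, 149, 145, 91, 46, 40, 70, 93, 99, 100, 103, 118, 118, 117, 118, 118, 118, 120, 118] [157, 123, 114, 109, 98, 99, 101, 93, 64, 46, 83, 154, 192, 168, 96, 34, 27, 26, 25, 31, 26]
240 [45, 52, 55, 58, 80, 95, 84, 60, 78, 130, 217, 255, 255, 255, 255, 255] [173, 208, 197, 148, 111, 103, 104, 106, 109, 117, 117, 94, 53, 40, 54, 56, 43, 27, 18, 28, 26, 24]
260 [255, 255, 255, 255, 255, 251, 152, 78, 94, 146, 207, 245, 252, 252, 252, 251] [232, 227, 195, 144, 112, 107, 107, 107, 106, 115, 118, 94, 60, 47, 46, 48, 45, 23, 19, 17, 30, 27]
280 [62, 79, 83, 86, 92, 84, 72, 58, 65, 108, 193, 243, 252, 252, 254, 255] [217, 216, 197, 150, 115, 105, 107, 108, 108, 115, 115, 91, 50, 40, 48, 51, 36, 26, 31, 27, 26, 27]
```

```bash
cat >> h.py <<'E'
def wrect(c,mask,z):
    cs,_=cv2.findContours(mask.astype(np.uint8),cv2.RETR_EXTERNAL,cv2.CHAIN_APPROX_NONE)
    k=max(cs,key=cv2.contourArea).reshape(-1,2)
    P=np.array([castw(c,u,v,z)[:2] for u,v in k],np.float32)
    r=cv2.minAreaRect(P); b=cv2.boxPoints(r); e=max((b[1]-b[0],b[2]-b[1]),key=np.linalg.norm)
    return np.array(r[0]),np.array(r[1]),np.arctan2(e[1],e[0])%np.pi
def near(c,p,rad,z):
    "mask of pixels whose ray meets plane z within rad of p"
    return np.array([[np.hypot(*(castw(c,u,v,z)[:2]-p))<rad for u in range(512)] for v in range(384)])
def st(t=""):
    s=read_state(); print(t,round(s["time"],2),s["eef_pos"].round(1),"F",s["ft_force"].round(1),"gap",round(s["finger_gap"],1)); return s
E
python3 - <<'E'
from h import *
p=np.array([503.8,-7.3]); a=1.275
movep([*p,170],R(a-np.pi/2)); st()
c=camera("wrist"); cv2.imwrite("pics/w2.png",c["image"])
q,d,b=wrect(c,near(c,p,75,22)&(c["image"].max(2)>110),22); print(q,d,b)
if np.hypot(*(q-p))<6 and abs(max(d)-100)<6 and abs(min(d)-56)<6 and abs(b-a)<.08: p=(p+q)/2; a=(a+b)/2
else: raise SystemExit("check")
movel([*p,60],R(a-np.pi/2))
print(movel([*p,4],max_speed=60,guard=8)); st()
E
```

```text
4.3 [504.5  -8.3 170.6] F [ 0.7 -0.4 -0.4] gap 85.3
[505.81622314  -5.56285477] [98.93048859 55.54587555] 1.2718927
False
 6.32 [505.   -6.4   4.3] F [ 0.3 -0.7  0.2] gap 85.3
```

```bash
python3 - <<'E'
from h import *
clamp(); st("clamp")
s=read_state(); p=s["eef_pos"]
movel([p[0],p[1],130]); st("lift")
a=.279; b=[540.,-224.1]
movep([*b,150],R(a-np.pi/2)); st("over")
c=camera("wrist"); cv2.imwrite("pics/w3.png",cv2.resize(c["image"],(800,600))); np.savez("w3.npz",**c)
E
```

```text
clamp 6.73 [504.9  -6.4   4.5] F [-2.9 -0.4 12.3] gap 54.6
lift 7.72 [504.6  -6.2 129.3] F [ 0.4 -0.1 -0.4] gap 54.2
over 8.62 [ 539.8 -223.5  149.2] F [ 0.9  0.8 -1.4] gap 54.8
```

View pics/w3.png

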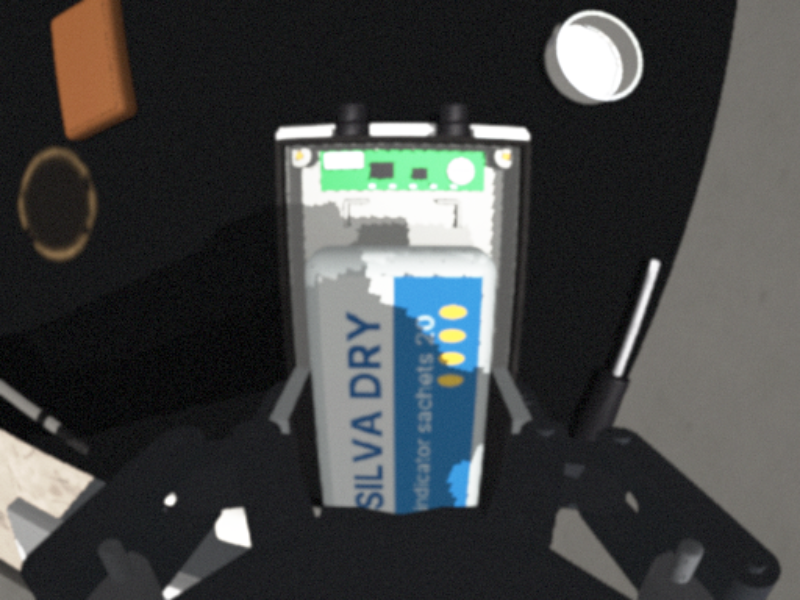

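Packet held level, long axis along the housing's. The two +x bay angles show at (347,203) and (456,203), so I'll check them against the model before lowering.

```bash
python3 - <<'E'
from h import *
c=dict(np.load("w3.npz")); a=.279
L=[castw(c,u*.64-.2,v*.64-.2,18)[:2] for u,v in[(346,200),(458,200)]]
m=(L[0]+L[1])/2; print(L,np.hypot(*(L[0]-L[1])),"bay centre",m-55*np.array([np.cos(a),np.sin(a)]))
# packet far end top edge (800x600 row ~277, side walls 315..487), packet top at about tcp+18
E=[castw(c,u*.64,v*.64,149.2+17.5)[:2] for u,v in[(316,277),(487,275)]]; m=(E[0]+E[1])/2
print(np.hypot(*(E[0]-E[1])),"packet centre",m-50*np.array([np.cos(a),np.sin(a)]))
E
```

```text
[array([ 584.85040047, -177.23417919]), array([ 603.05830543, -240.33350843])] 65.67383919331124 bay centre [ 541.08113071 -223.93053884]
47.40987762923389 packet centre [ 533.98262859 -225.27486478]
```

```bash
python3 - <<'E'
from h import *
c=dict(np.load("w3.npz")); M=c["cam_to_world"]
def P(u,v):
    u*=.64;v*=.64; x,y=(u-c["cx"])/c["fx"],(v-c["cy"])/c["fy"]; r=np.hypot(x,y); s=np.sin(r)/r
    z=np.median(c["range_z"][int(v)-1:int(v)+2,int(u)-1:int(u)+2]); d=np.array([x*s,-y*s,-np.cos(r)])/np.cos(r)*z
    return (M[:3,:3]@d+M[:3,3]).round(1),z
for u,v in[(400,290),(400,340),(400,400),(340,400),(460,400),(400,480),(330,290),(475,290),(400,258),(400,265),(400,275)]: print(u,v,*P(u,v))
print(M[:3,3])
T=np.array([539.8,-223.5]);ax=np.array([np.cos(.279),np.sin(.279)])
for z in(130,145,150,155,167):
    E=[castw(c,u*.64,v*.64,z)[:2] for u,v in[(316,277),(487,275)]]; m=(E[0]+E[1])/2; print(z,np.hypot(*(E[0]-E[1])).round(1),"edge fwd of tcp",((m-T)@ax).round(1))
E
```

```text
400 290 [ 578.  -212.2  166.5] 128.4986
400 340 [ 563.7 -216.4  166.3] 132.89711
400 400 [ 545.2 -221.7  166.6] 138.06367
340 400 [ 539.7 -204.3  166.1] 138.63799
460 400 [ 549.7 -239.4  165.9] 138.83897
400 480 [ 515.6 -230.2  166.4] 146.83627
330 290 [ 572.6 -193.5  166.5] 128.52226
475 290 [ 583.8 -232.4  166.4] 128.6387
400 258 [ 586.2 -209.9  164. ] 128.52602
400 265 [ 584.5 -210.4  165. ] 128.0647
400 275 [ 582.  -211.1  166.1] 127.69848
[ 609.02435856 -203.22256601  290.95072261]
130 61.4 edge fwd of tcp 35.6
145 55.7 edge fwd of tcp 39.0
150 53.8 edge fwd of tcp 40.1
155 51.9 edge fwd of tcp 41.3
167 47.3 edge fwd of tcp 44.0
```

Packet is level with its top at TCP+17 and centred within about 1.5 mm, so it's safe to lower.

```bash
python3 - <<'E'
from h import *
b=[540.6,-224.1]
movel([*b,50],R(.279-np.pi/2)); st("50")
print(movel([*b,14.8],max_speed=40,guard=6)); st("low")
E
```

```text
50 9.48 [ 540.9 -224.3   50.7] F [ 0.1 -0.4 -0.4] gap 54.1
True
low 10.36 [ 540.3 -224.1   14.6] F [-1.5  1.1  9.7] gap 54.8
```

```bash
python3 - <<'E'
from h import *
open_gripper(); st("open"); wait(.3)
movel([540.4,-224.1,110],max_speed=100); st("up")
movel([550,-220,250]); wait(.2)
c=camera("wrist"); np.savez("w4.npz",**c); cv2.imwrite("pics/w4.png",cv2.resize(c["image"][60:252,150:406],(800,600),interpolation=cv2.INTER_CUBIC))
b=np.array([540.2,-224.1])
print(wrect(c,near(c,b,70,32)&(c["image"].max(2)>110),32))
E
```

```text
open 10.78 [ 539.9 -223.8   14. ] F [-0.2 -0.1 -0.2] gap 85.6
up 12.18 [ 540.2 -223.9  109.4] F [ 0.   0.5 -0.3] gap 85.5
(array([ 547.87158203, -222.22102356]), array([122.05826569, 117.09802246]), np.float32(0.27849838))
```

View pics/w4.png

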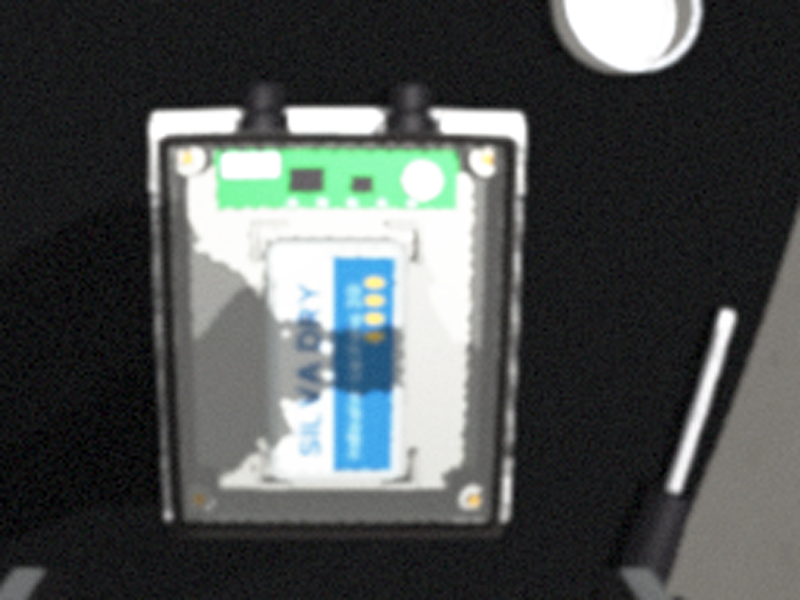

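Packet lies flat inside all four bay angles: packet corners at about (270,240), (405,240), (405,478) and (270,475) in the crop. Next I'll refine the housing from this view and go to the lid.

```bash
python3 - <<'E'
from h import *
c=dict(np.load("w4.npz"))
f=lambda L,z:quad([castw(c,150+u/3.125-.35,60+v/3.125-.35,z) for u,v in L])
f([(153,137),(522,137),(503,535),(172,535)],56)
f([(266,236),(409,238),(406,480),(268,478)],29)
x0=np.array([523.5,203]); a=.222
movep([*x0,230],R(a-np.pi/2)); wait(.2); st()
c=camera("wrist"); np.savez("w5.npz",**c); cv2.imwrite("pics/w5.png",cv2.resize(c["image"],(800,600)))
print(wrect(c,near(c,x0,120,19)&(c["image"].max(2)>110),19))
M=c["cam_to_world"];v,u=np.mgrid[0:384,0:512];x,y=(u-c["cx"])/c["fx"],(v-c["cy"])/c["fy"];r=np.hypot(x,y);s=np.sinc(r/np.pi)
D=np.stack([x*s,-y*s,-np.cos(r)],-1)/np.cos(r)[...,None]*c["range_z"][...,None]
Wz=(D@M[:3,:3].T+M[:3,3])
m=(np.hypot(Wz[...,0]-x0[0],Wz[...,1]-x0[1])<60)&(Wz[...,2]>36)&(Wz[...,2]<50)
print(wrect(c,m,42), np.median(Wz[...,2][m]))
E
```

```text
cen [ 553.9 -220.7] len x,y 153.5 131.9 ang 0.28 0.279
cen [ 541.6 -224.3] len x,y 99.7 56.5 ang 0.278 0.264
 15.28 [523.8 202.2 230.1] F [ 0.7 -0.7 -1. ] gap 85.5
(array([525.14404297, 204.11233521]), array([158.37283325, 134.79013062]), np.float32(0.22328876))
(array([525.57189941, 204.66682434]), array([78.15589905, 34.99511719]), np.float32(0.21456748)) 41.06357156246332
```

View pics/w5.png

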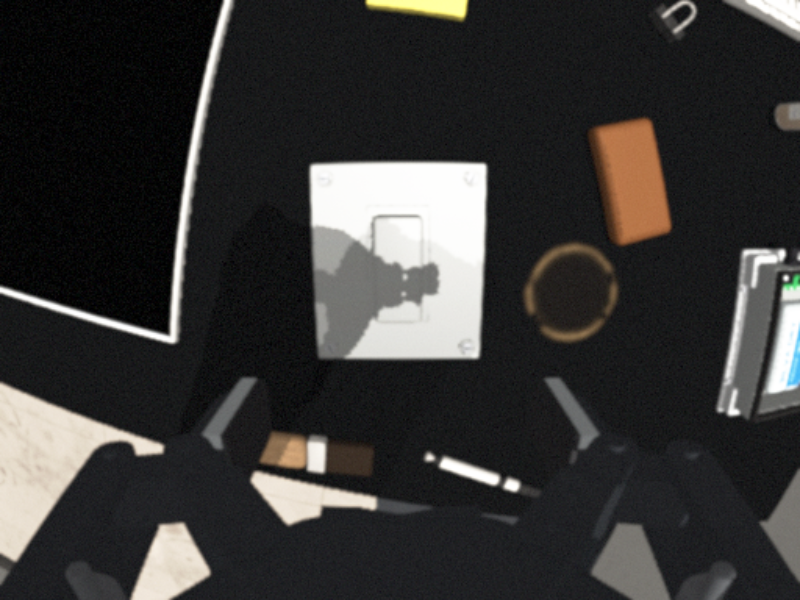

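Wrist view: lid alone at (398,260), 158x135 mm, hood at (398,268), both in agreement, with nothing near the fingers. Grasping it now.

```bash
python3 - <<'E'
from h import *
Rl=R(.222-np.pi/2); p=[525.1,204.1]
movel([*p,60],Rl); 
print(movel([*p,25],max_speed=50,guard=6)); st("down")
clamp(); wait(.2); st("clamp")
movel([*p,60],max_speed=60); wait(.2); st("lift")
c=camera("wrist"); np.savez("w6.npz",**c); cv2.imwrite("pics/w6.png",cv2.resize(c["image"],(800,600)))
M=c["cam_to_world"];v,u=np.mgrid[0:384,0:512];x,y=(u-c["cx"])/c["fx"],(v-c["cy"])/c["fy"];r=np.hypot(x,y);s=np.sinc(r/np.pi)
D=np.stack([x*s,-y*s,-np.cos(r)],-1)/np.cos(r)[...,None]*c["range_z"][...,None]
W=D@M[:3,:3].T+M[:3,3]
L=(W-[*p,0])[...,:2]@np.array([[np.cos(.222),-np.sin(.222)],[np.sin(.222),np.cos(.222)]])
m=(abs(L[...,1])<62)&(abs(L[...,0])<74)&(abs(L[...,1])>30)&(W[...,2]>35)&(W[...,2]<70)&(c["image"].max(2)>100)
P=np.c_[L[m],np.ones(m.sum())]; k=np.linalg.lstsq(P,W[...,2][m],rcond=None)[0]; print("plate top plane (slope x,y,z0)",k,m.sum(), np.ptp(L[m],axis=0))
E
```

```text
False
down 17.47 [525.3 204.   25.2] F [ 0.4 -0.7  0.6] gap 85.4
clamp 18.18 [525.1 204.2  25.4] F [-2.2 -0.2  7.1] gap 34.8
lift 19.12 [524.9 204.   59.7] F [ 0.1  0.5 -1.6] gap 34.8
plate top plane (slope x,y,z0) [ 6.06923262e-03 -1.76359316e-03  5.19385990e+01] 17189 [146.86828924 123.99597351]
```

View pics/w6.png

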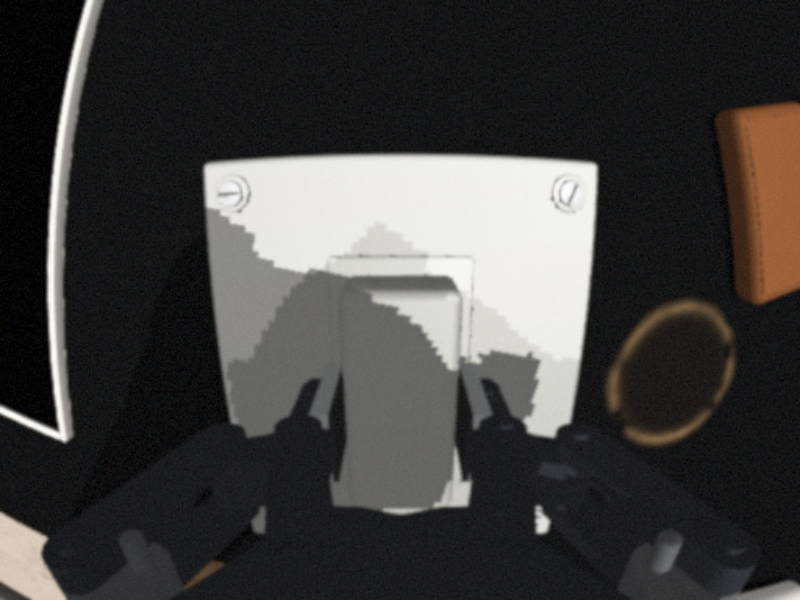

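```bash
python3 - <<'E'
from h import *
c=dict(np.load("w6.npz")); T=np.array([524.9,204.]);a=.222
ex=np.array([np.cos(a),np.sin(a)]);ey=np.array([-ex[1],ex[0]])
P=[castw(c,u*.64-.2,v*.64-.2,52.5)[:2]-T for u,v in[(205,164),(597,163)]]
print([(round(q@ex,1),round(q@ey,1)) for q in P])
h=[553.9,-220.6]; Rh=R(.279-np.pi/2)
movel([525.1,204.1,150])
movep([*h,150],Rh); wait(.2); st("over")
movel([*h,95],max_speed=80); wait(.3)
st("pre")
c=camera("wrist"); np.savez("w7.npz",**c); cv2.imwrite("pics/w7.png",cv2.resize(c["image"],(800,600)))
E
```

```text
[(np.float64(77.6), np.float64(65.6)), (np.float64(78.0), np.float64(-65.8))]
over 21.68 [ 554.3 -219.6  149.9] F [-0.3 -0.6 -1.8] gap 34.5
pre 22.82 [ 554.  -220.6   95.3] F [-0.1  0.3 -2.2] gap 34.8
```

View pics/w7.png

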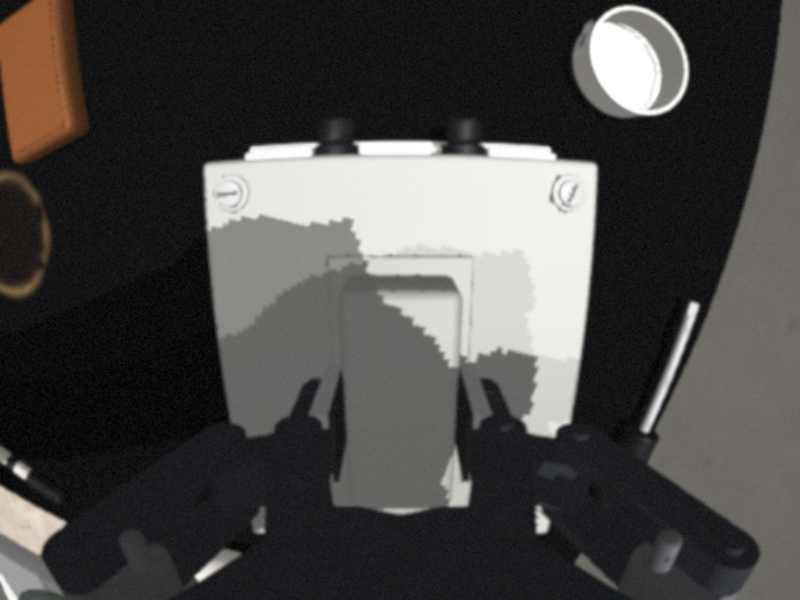

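Lid is centred in the grip (front corners ±65.7 mm lateral, 78 forward), and the cradle edges at (247,150) and (555,150) sit symmetric under it. Lowering under guard.

```bash
python3 - <<'E'
from h import *
h=[553.9,-220.6]
print(movel([*h,72],max_speed=30,guard=5)); wait(.2); st("72")
print(movel([*h,66],max_speed=8,guard=4)); wait(.3); st("66")
E
```

```text
False
72 23.99 [ 554.  -220.6   72.2] F [-0.1 -0.6 -2.3] gap 34.6
True
66 25.02 [ 553.9 -220.5   65.7] F [ 3.5 -2.   2.8] gap 34.3
```

```bash
python3 - <<'E'
from h import *
def avg(t):
    F=[];Z=[]
    for _ in range(10): wait(.03); s=read_state(); F.append(s["ft_force"]); Z.append(s["eef_pos"])
    F=np.mean(F,0); Z=np.mean(Z,0); print(t,round(s["time"],2),F.round(1),Z.round(2),s["torque"].round(2)); return F,Z
h=[553.9,-220.6]; F,Z=avg("start"); cmd=65.0
for z in (65,64,63,62.5,62,61.5,61,60.5):
    movel([*h,z],max_speed=5); wait(.15); F,Z=avg(z)
    if F[2]>11 or Z[2]<61.6: break
E
```

```text
start 25.36 [ 2.9 -1.9  3.2] [ 553.69 -220.46   65.67] [-0.5  -0.69 -0.01]
65 26.14 [-0.1 -0.1  5.3] [ 553.62 -220.42   64.91] [-0.1  -0.14  0.  ]
64 26.98 [-0.8  0.1  7.3] [ 553.63 -220.43   64.02] [-0.07  0.04 -0.01]
63 27.81 [-1.1  1.   9.7] [ 553.64 -220.44   63.14] [0.08 0.22 0.  ]
62.5 28.54 [-1.5  1.  11.1] [ 553.65 -220.44   62.69] [ 0.19  0.22 -0.02]
```

```bash
python3 - <<'E'
from h import *
movel([553.9,-220.6,62.2],max_speed=4)
for _ in range(6): wait(.5); s=st()
c=camera("wrist"); cv2.imwrite("pics/w8.png",cv2.resize(c["image"],(800,600)))
p=s["eef_pos"]; a=.279
M=c["cam_to_world"];v,u=np.mgrid[0:384,0:512];x,y=(u-c["cx"])/c["fx"],(v-c["cy"])/c["fy"];r=np.hypot(x,y);q=np.sinc(r/np.pi)
W=(np.stack([x*q,-y*q,-np.cos(r)],-1)/np.cos(r)[...,None]*c["range_z"][...,None])@M[:3,:3].T+M[:3,3]-[p[0],p[1],0]
L=W[...,:2]@np.array([[np.cos(a),-np.sin(a)],[np.sin(a),np.cos(a)]])
m=(abs(L[...,1])<62)&(abs(L[...,0])<74)&(abs(L[...,1])>30)&(W[...,2]>40)&(W[...,2]<70)&(c["image"].max(2)>100)
print("plate slope x,y,z0",np.linalg.lstsq(np.c_[L[m],np.ones(m.sum())],W[...,2][m],rcond=None)[0])
E
```

```text
29.29 [ 553.7 -220.4   62.4] F [-2.2  1.3 11.2] gap 34.8
 29.79 [ 553.6 -220.4   62.4] F [-1.3  1.9 11.2] gap 35.0
 30.29 [ 553.6 -220.5   62.4] F [-2.1  1.2 11.6] gap 34.6
 30.79 [ 553.6 -220.4   62.4] F [-1.7  1.4 12.1] gap 34.7
 31.29 [ 553.7 -220.4   62.5] F [-2.3  1.5 11.6] gap 34.7
 31.79 [ 553.6 -220.4   62.4] F [-1.2  1.1 11.5] gap 34.6
plate slope x,y,z0 [ 6.65608721e-03 -1.06455899e-03  5.46814786e+01]
```

View pics/w8.png

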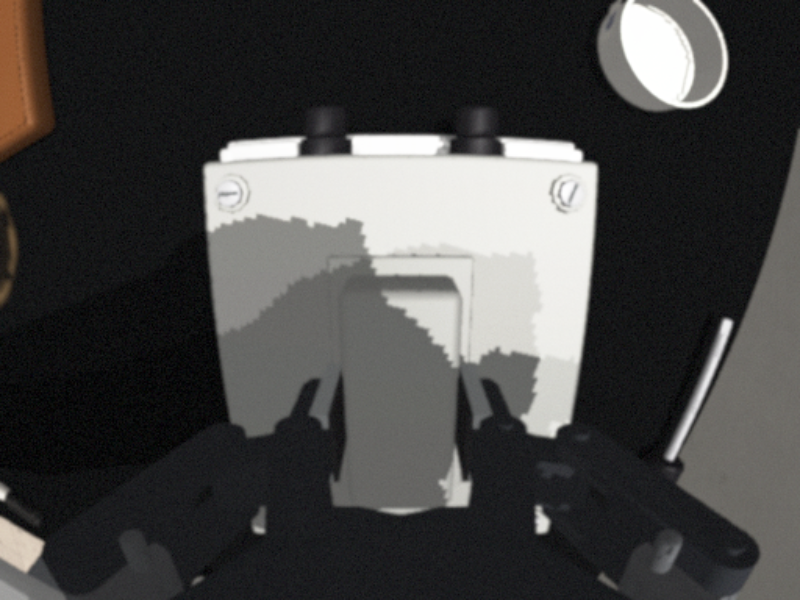

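Lid is centred on the cradle (lid edges 205–597, cradle edges 221–582, both about 401), level to 0.007 rad, plate top at 54.7 mm (expected about 55.6), and the 11.5 N push has held steady for over 2.5 s. Handing in while still pressing.

```bash
python3 - <<'E'
from h import *
st(); finish_job(); st()
E
```

```text
31.84 [ 553.6 -220.4   62.4] F [-2.3  0.8 11.4] gap 34.6
the job is handed in; nothing more can be done
the job is handed in; nothing more can be done
```

The desiccant packet is in its bay, and I handed the job in with the gripper still holding the lid pressed on the seal, at about 32 s. No verdict was reported.

- **Packet:** it lies inside all four bay angles. It measured about 1 mm from the bay centre, with its long axis within about 0.01 rad of the housing's. I checked that it was flat by eye in the wrist picture only.
- **Lid:** it went in without catching, and met the seal at about the expected height. It looks centred over the cradle and is level to 0.007 rad.
- **Push:** it was steady at 11.2–12.1 N for over 2.5 s, so about 13.5 N on the seal with the lid's weight, and was 11.4 N just before hand-in. The seal is pressed about 5.2 mm, worked out from force and arm height.
- **Disagreements:**
  - The top and wrist cameras differed by about 2–3 mm, so I used the wrist camera for both lid and housing.
  - The depth reading put the plate about 1 mm lower than the force implies, which is within the camera's error.
  - A side force of 1–2.5 N remained on the tool.
- **Other things on the bench:** I did not touch them on purpose. The tin and screwdriver look undisturbed in the last picture; I did not check the vial and notes at the end.

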